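Slide a board rack past a held-down drop gate into the test dock

TASK

Press the yellow hand bar down with one fingertip so that the red gate folds down out of the loading lane, and, while holding it down, push the rack of circuit boards along the lane and over the gate until the rack is fully home against the steel connector panel. Keep the gate off the rack the whole way (do not run the rack into it or let it come up underneath), and only then let go, so that the gate springs up behind the rack and shuts it in. Only push the rack, never grip, lift or tip it, and leave everything else on the bench where it is.

Things in the scene. Friction and masses are not known exactly. Their poses are not given: they have to be found in the camera images.
- lane: Fixed loading lane, a grey floor between aluminium rails. Origin at bench height on the centre line, below the red gate; x: the way racks travel, y: left, towards the yellow bar, z up. In mm: floor top z = 56, x from -230 to 105; rails' inner faces y = +-41, outer +-47, tops z = 80; gate hinge rod along x at y = 140, z = 41 (blocks to z = 52).
- dock (a point): Centre of the foot of the steel connector panel's face, which closes the lane's far end: lane x = 102, y = 0, z = 56 mm. The panel's top is at z = 110; the grey driver unit behind it is 105 high and ends at lane x = 169, y = +-65 mm.
- gate (a joint): Turn of the hinged gate, rad. At 0 its red plate (6 mm thick, x -3 to 3; 38 wide, y 0 to 38 mm in the lane's frame) stands 16 mm above the floor and blocks the rack, which cannot push it open. Grows as the yellow bar is pressed down; from 0.165 the plate is below the floor; 0.25 is the stop (bar down 17 mm). Spring: about 4 N on the bar starts it, 6 N holds it at the stop.
- gate_bar (a point): Centre of the top face of the gate's yellow hand bar, 210 mm long, parallel to the lane, 30 wide, 10 thick. Gate closed: at lane x = -60, y = 72, z = 84 mm, so the bar covers x = -165 to 45, y = 57 to 87. A finger can press anywhere on it and slide along it while pressing.
- rack: Loose rack of four upright circuit boards between flat aluminium end plates, 90 mm long (x), 76 wide, 50 tall, about 0.45 kg. Origin at the centre of its underside, x along the lane. Stands on the lane floor, 3 mm play to each rail, its front 12 to 45 mm short of the gate's middle; pushed on its rear face (x = -45). Home: origin at lane x = 57 mm, rear face 12 mm past the gate's middle.
- screwdriver: Bystander: a screwdriver lying flat, handle and steel blade; origin under its middle
- bottle: Bystander: white plastic bottle with a red cap, 60 mm wide, 150 mm tall; origin at the centre of its underside
- red_cap: Bystander: red screw cap lying flat, 42 mm wide, 13 mm high; origin at the centre of its underside
- white_cap: Bystander: white screw cap lying flat, 42 mm wide, 13 mm high; origin at the centre of its underside
- pot: Bystander: open steel pot, 170 mm wide, 85 mm tall; origin at the centre of its underside
- funnel: Bystander: pink funnel standing on its wide mouth, 110 mm wide, 100 mm tall; origin at the centre of its mouth, on the bench
- spool: Bystander: blue spool of solder standing on its flange, 54 mm wide, 40 mm tall; origin at the centre of its underside
- servo: Bystander: small black and red servo motor, 40 x 20 x 40 mm; origin at the centre of its underside
There are look-alikes about, which are no part of the job. What is shaped like the rack but orange is not meant.

How it is judged (in metres and radians):
On the way, in this order (a step that is already met when the one before it is completed fails the run):
1. with a finger holding the bar down (gate turned past 0.165), the rack's front edge has crossed the gate (value of joint gate above 0.165 rad and contact force between the fingers and gate above 0.5 N and x of rack in the frame of lane between -0.04 and 0.03 m), for 0.1 s.
2. with the finger still holding the bar down, the rack's rear edge has cleared the gate (value of joint gate above 0.165 rad and contact force between the fingers and gate above 0.5 N and x of rack in the frame of lane above 0.049 m), for 0.1 s.
At the end, for the whole second after the job is handed in: The rack stands flat on the lane floor at rest with its front face within 5 mm of the connector panel, and the gate has sprung up behind it (turned less than 0.03 rad) (x of rack in the frame of lane between 0.052 and 0.062 m and y of rack in the frame of lane between -0.006 and 0.006 m and height (world z) of rack between 0.052 and 0.06 m and angle between rack's own z axis and vertical below 0.05 rad and linear speed of rack below 0.01 m/s and value of joint gate below 0.03 rad); the robot touches nothing.
It fails at once if the gate bears on the rack, or the rack is run into the gate (over 1.5 N) (contact force between gate and rack above 1.5 N).
It fails at once if the rack is lifted more than 8 mm off the lane floor (height (world z) of rack above 0.064 m).
It fails at once if the rack is tipped by more than 0.15 rad (angle between rack's own z axis and vertical above 0.15 rad).
It fails at once if something else on the bench is moved more than 15 mm (distance of any of screwdriver, bottle, red_cap, white_cap, pot, funnel, spool, servo from where it was at the start of the episode above 0.015 m).
It also fails if it takes over 35 s, if anything falls off the work surface, if the arm or the gripper's body presses on something with over 40 N, if the wrist force passes 120 N, or if a joint passes its speed limit or range.

ROBOT

A 6-joint arm with a two-finger parallel gripper is mounted at the origin on the work surface. World frame = base frame: x ahead of the robot, y to its left, z up, the work surface at z = 0. Lengths are in m, angles in degrees, forces in N, time in s.
With the tool pointing down it reaches from about 0.325 to 0.85 m from the base axis. Payload 15.5 kg.
Tool frame: the origin (TCP) lies midway between the tips of the shut fingers; the grasp point (between the pads) lies 19 mm behind it; z points along the fingers, y is the line along which they close (so a half turn about z gives the same grasp; the last joint's range is limited). The gripper opens to 91 mm and grips with 3 to 60 N. Pads are 32 mm wide; open, the fingers measure 118 mm over their backs; the gripper's body (76 mm by 178 mm) begins 60 mm behind the grasp point.
Start: joints at [67.924, 28.281, 77.091, -0, 74.628, -5.472], TCP at [0.179, 0.599, 0.214] pointing down, gripper open.
Joint ranges: [-166.48, 166.48], [-47.26, 123.95], [12.59, 153.08], [-70.14, 250.14], [6.76, 159.57], [-176.63, 176.63]. Speed limits (degrees/s): [108.29, 108.29, 147.25, 172.46, 172.46, 172.46].

INTERFACE

Orientations are given as a 3x3 rotation matrix whose columns are the frame's x, y, z axes.
In Python, from bench import ctrl gives the robot as it stands. The module is installed in compiled form; this text tells all that it offers. Calls block until the motion is done:
- ctrl.goto(position, orientation): joint-space move of the TCP to a pose.
- ctrl.move_l(position, vel=0.15, ori=None, contact_N=None): straight line of the TCP; ori=None keeps the orientation; vel is the mean speed in m/s. With contact_N (N) it stops when the force on the tool has changed by that much, and returns True; else False.
- ctrl.movej(angles): joint-space move.
- ctrl.command_gripper(opening): opening from 0.0 (shut) to 1.0 (fully open); the grip force is fixed at half the most; returns when the fingers have stopped.
- ctrl.sleep(seconds).
- ctrl.ik(position, orientation): joint angles nearest the present ones, or None.
- ctrl.read_camera(name): name is "scene" or "top"; returns the picture (384x512x3 uint8, blue, green, red); there is no depth.
- ctrl.camera_params(name): a dict with "fx", "fy", "cx", "cy" (pixels), "pose" (4x4, takes a point from camera to world coordinates). Camera axes: x right, y up, looking along -z (the intrinsics and any distortion apply to the point x, -y, -z); pixel columns grow to the right and rows downward; lengths in m; the calibration is good to about 2 mm. A picture is of the moment at which its call begins. camera_params takes no time and is no camera call.
A pose or a line that the arm cannot do raises ctrl.MotionError and nothing moves.
- ctrl.sign_off(): hands the job in; it is judged then, once.
Readings, each from a call of its own:
- ctrl.current_t(): time.
- ctrl.current_q(): joint angles.
- ctrl.current_dq(): joint speeds.
- ctrl.current_effort(): joint torques, N m.
- ctrl.current_tool_pos(): TCP position.
- ctrl.current_eef_rot(): TCP orientation.
- ctrl.current_contact_force(): force on the tool from outside, world axes, zero at the start.
- ctrl.current_wrist_torque(): the same for the moment, N m.
- ctrl.current_grip_width(): opening from 0.0 (shut) to 1.0 (fully open).
- ctrl.current_grasp_force(): force on a finger pad.
Only numpy, scipy, OpenCV 4.12 (cv2) and the standard library are available. Lean on these libraries where they do the work, as an engineer would, in place of code of your own. Each camera call takes 0.05 s, during which the arm holds its last target. There are 200 camera calls.

## Working session

There is one attempt and no reset: what is moved stays moved. The work goes in short steps, each a Python script; the robot and the scene stay as the last script left them, time stands still between calls to the robot, and variables do not carry over. Pictures are saved under pics/ and viewed, at most 10 in all, crops included, and the job is handed in when it is done.

```bash
mkdir -p pics
python3 - <<'E'
from bench import ctrl
import cv2,numpy as np
for n in("scene","top"):
    cv2.imwrite(f"pics/{n}0.png",ctrl.read_camera(n)); p=ctrl.camera_params(n)
    print(n,{k:(np.round(v,4).tolist()) for k,v in p.items()})
print(ctrl.current_t(),ctrl.current_eef_rot())
E
```

```text
scene {'fx': 404.5027, 'fy': 404.5027, 'cx': 256.0571, 'cy': 188.3178, 'pose': [[0.6048, -0.4711, 0.6421, 1.2563], [0.7961, 0.3782, -0.4724, -0.5083], [-0.0203, 0.7969, 0.6037, 0.7581], [0.0, 0.0, 0.0, 1.0]]}
top {'fx': 406.2773, 'fy': 406.2773, 'cx': 258.758, 'cy': 193.382, 'pose': [[-0.0292, 0.998, -0.0558, 0.4639], [-0.9996, -0.029, 0.0038, 0.0216], [0.0022, 0.0559, 0.9984, 1.1847], [0.0, 0.0, 0.0, 1.0]]}
0.1 [[-9.58288067e-01  2.85803784e-01 -4.21629713e-04]
 [ 2.85804074e-01  9.58287514e-01 -1.03533821e-03]
 [ 1.08138912e-04 -1.11265574e-03 -9.99999375e-01]]
```

View pics/scene0.png

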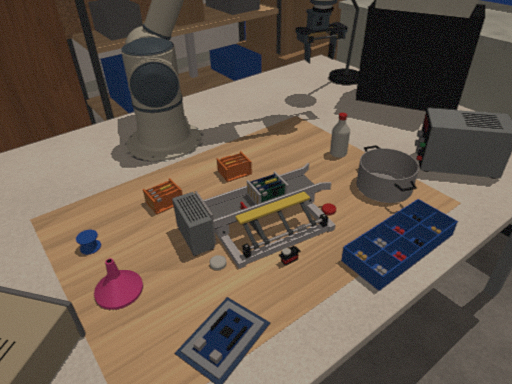

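View pics/top0.png

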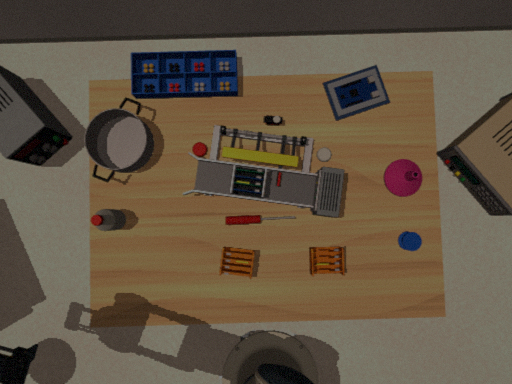

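The target rack is the green-board one at top (248,181), scene (266,188). Its look-alikes are the orange racks at top (238,262) and (327,260), which I rule out by colour. The yellow bar is at top (260,157), the red gate at (279,181), and the driver unit at (329,191). Next I measure these and check the choice in a crop.

```bash
cat > h.py <<'E'
import cv2,numpy as np
from bench import ctrl
def ray(n,uv,z):
    p=ctrl.camera_params(n);T=np.array(p["pose"])
    d=T[:3,:3]@np.array([(uv[0]-p["cx"])/p["fx"],-(uv[1]-p["cy"])/p["fy"],-1]);o=T[:3,3]
    return o+d*(z-o[2])/d[2]
def yellow(n,im):
    h=cv2.cvtColor(im,cv2.COLOR_BGR2HSV)
    m=cv2.inRange(h,(22,130,90),(36,255,255))
    c=max(cv2.findContours(m,0,cv2.CHAIN_APPROX_NONE)[0],key=cv2.contourArea)
    return c.reshape(-1,2),m
E
python3 - <<'E'
from h import *
for n in("scene","top"):
    im=cv2.imread(f"pics/{n}0.png");c,m=yellow(n,im)
    W=np.array([ray(n,p,.084)[:2] for p in c]).astype(np.float32)
    r=cv2.minAreaRect(W*1000);print(n,len(c),r,cv2.boxPoints(r).tolist())
im=cv2.imread("pics/top0.png")
h=cv2.cvtColor(im,cv2.COLOR_BGR2HSV)
cv2.imwrite("pics/crop.png",cv2.resize(im[115:225,180:350],None,fx=4.6,fy=4.6,interpolation=cv2.INTER_CUBIC))
E
```

```text
scene 155 ((630.41357421875, 6.111976623535156), (207.90650939941406, 35.64030838012695), 81.02068328857422) [[596.5870361328125, -93.78597259521484], [631.79052734375, -99.34864044189453], [664.2401123046875, 106.00992584228516], [629.03662109375, 111.57259368896484]]
top 167 ((626.8168334960938, 11.936805725097656), (208.4120330810547, 29.188308715820312), 80.52507019042969) [[595.2677612304688, -88.44517517089844], [624.0579223632812, -93.25003051757812], [658.3659057617188, 112.31878662109375], [629.5757446289062, 117.12364196777344]]
```

View pics/crop.png

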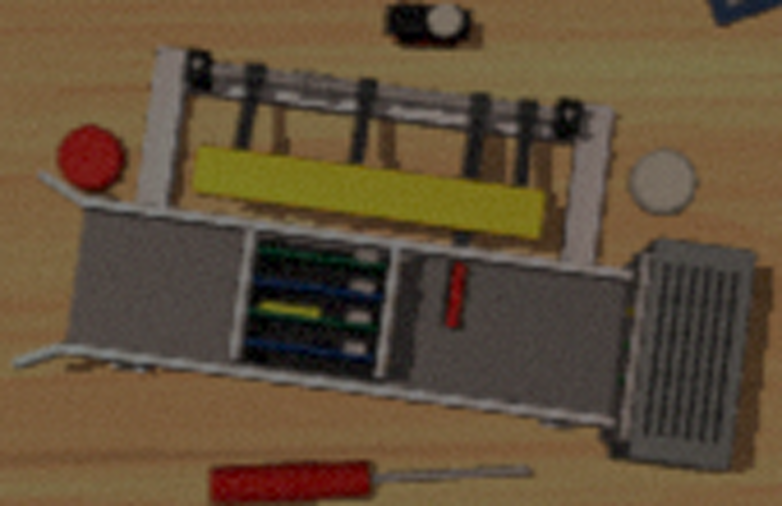

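Crop: the green-board rack stands in the lane, with its rear plate at crop x≈238 (row 296) and front plate at crop x≈390. The red gate is at crop (458,262)–(450,328). The bar measures 208x29 mm, against 210x30 given. I'll check the lane frame built from the bar against the gate, panel and rack.

```bash
cat >> h.py <<'E'
ex=np.array([-.1646,-.9864,0]);ey=np.array([.9864,-.1646,0]);ez=np.array([0,0,1.])
O=np.array([.6268,.0119,0])+.060*ex-.072*ey
def W(x,y,z): return O+ex*x+ey*y+ez*z
def L(p): p=np.asarray(p)-O; return np.array([p@ex,p@ey,p[2]])
R=np.column_stack([-ex,ey,np.cross(-ex,ey)])
E
python3 - <<'E'
from h import *
for nm,c,z in(("gate far",(459,262),.072),("gate near",(452,328),.072),("rear L",(246,228),.106),("rear R",(232,360),.106),("front L",(400,246),.106),("front R",(386,378),.106),("railL",(85,203),.08),("railL2",(630,272),.08),("railR",(65,348),.08),("railR2",(610,422),.08),("panel",(640,260),.11),("panel2",(622,440),.11)):
    print(nm,np.round(L(ray("top",(180+(c[0]+.5)/4.6-.5,115+(c[1]+.5)/4.6-.5),z))*1000,1))
print(R[:,2])
for x,z in((-.16,.2),(-.16,.07),(0,.07)):
  for s in(1,-1):
    Q=R@np.diag([s,s,1]);print(x,z,s,np.round(ctrl.ik(W(x,.02725,z),Q),1) if ctrl.ik(W(x,.02725,z),Q) is not None else None)
E
```

```text
gate far [-0.7 39.1 72. ]
gate near [ 0.4 -0.7 72. ]
rear L [-127.1   37.9  106. ]
rear R [-124.5  -39.1  106. ]
front L [-37.2  39.7 106. ]
front R [-34.9 -37.4 106. ]
railL [-226.1   42.8   80. ]
railL2 [100.4  46.   80. ]
railR [-225.4  -44.3   80. ]
railR2 [100.  -43.9  80. ]
panel [101.3  50.  110. ]
panel2 [104.3 -54.5 110. ]
[ 0.         -0.         -1.00007812]
-0.16 0.2 1 [ 5.5 27.9 80.2 -0.  71.9 15. ]
-0.16 0.2 -1 [   5.5   27.9   80.2   -0.    71.9 -165. ]
-0.16 0.07 1 [ 5.5 36.6 87.5 -0.  55.9 15. ]
-0.16 0.07 -1 [   5.5   36.6   87.5   -0.    55.9 -165. ]
0 0.07 1 [-9.9 34.3 92.9 -0.  52.7 -0.5]
0 0.07 -1 None
```

The frame agrees with the gate, rails, panel and rack to about 3 mm. The rack's rear is at lane x = -126. One open gripper can do both: finger A presses the bar at lane y≈67 and finger B stands in the lane behind the rack at y≈-12.

Run:
```python
from h import *
ctrl.command_gripper(.725)
print(ctrl.current_grip_width())
ctrl.goto(W(-.149,.02725,.16),R)
ctrl.move_l(W(-.149,.02725,.098),vel=.1)
print(ctrl.current_contact_force())
hit=ctrl.move_l(W(-.149,.02725,.077),vel=.02,contact_N=2.5)
print(hit,L(ctrl.current_tool_pos())*1000,ctrl.current_contact_force(),ctrl.current_t())
cv2.imwrite("pics/t1.png",cv2.resize(ctrl.read_camera("top")[115:225,180:350],None,fx=4.6,fy=4.6))
cv2.imwrite("pics/s1.png",cv2.resize(ctrl.read_camera("scene")[140:280,150:350],None,fx=4,fy=4))
```

```text
0.7244818475336472
[-0.05275561 -0.44846754 -0.275415  ]
True [-148.96533279   26.8648073    83.25366958] [-0.65599072 -0.10053701  3.71843915] 4.4667
```

View pics/s1.png

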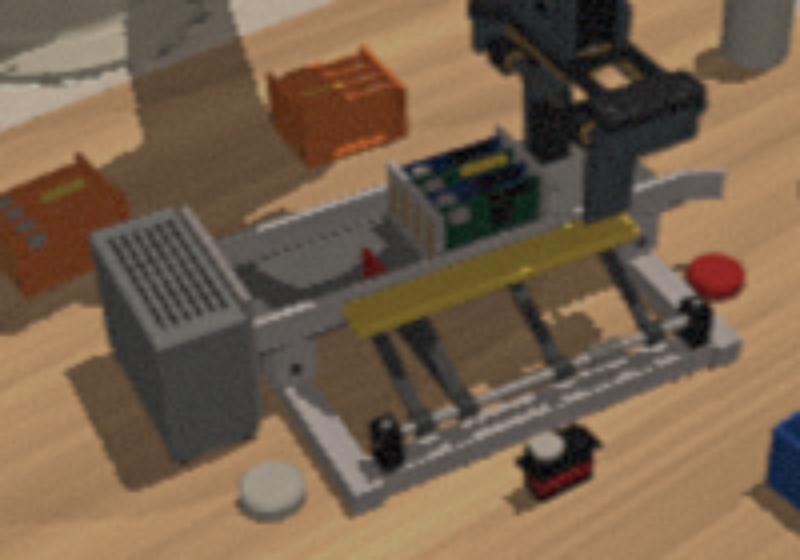

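Finger A rests on the bar at crop (610,215). Finger B is in the lane just behind the rack at (545,150), and the gate at (372,262) is still up. Next I press and check that the gate has folded.

Run:
```python
from h import *
print(ctrl.move_l(W(-.149,.02725,.0703),vel=.03,contact_N=15))
print(L(ctrl.current_tool_pos())*1000,ctrl.current_contact_force(),ctrl.current_t())
cv2.imwrite("pics/s2.png",cv2.resize(ctrl.read_camera("scene")[140:280,150:350],None,fx=4,fy=4))
```

```text
False
[-148.88586279   25.51199303   69.97931774] [-9.16583224  2.37949871  7.88809987] 5.1583
```

View pics/s2.png

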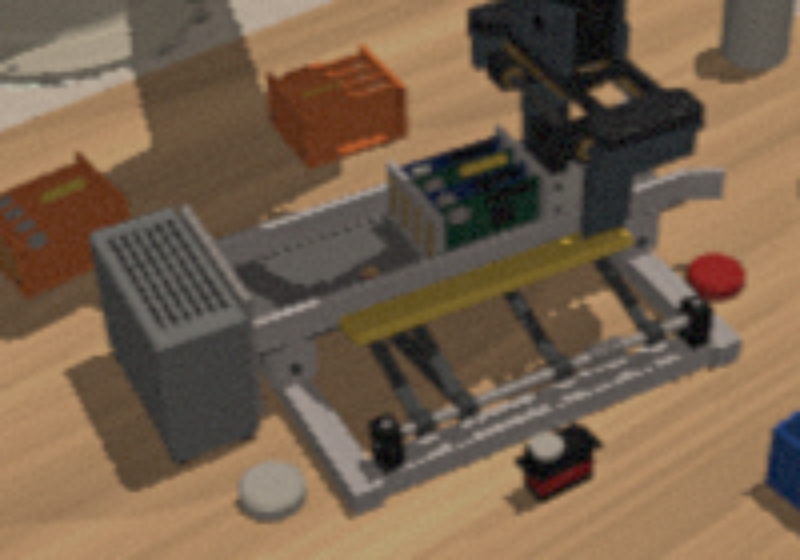

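The red gate plate is gone from the lane, with about 8 N on the bar. I push slowly, in segments.

Run:
```python
from h import *
def st(h): 
    f=ctrl.current_contact_force();print(h,np.round(L(ctrl.current_tool_pos())*1000,1),"f lane",np.round([f@ex,f@ey,f[2]],1),round(ctrl.current_t(),2))
for x in(-.125,-.09,-.05,-.016):
    h=ctrl.move_l(W(x,.02725,.0703),vel=.04,contact_N=25);st(h)
    if h:break
else: 
    h=ctrl.move_l(W(.0,.02725,.0703),vel=.012,contact_N=8);st(h)
cv2.imwrite("pics/s3.png",cv2.resize(ctrl.read_camera("scene")[140:280,150:350],None,fx=4,fy=4))
```

```text
False [-125.2   27.3   70.5] f lane [-1.5 -0.4  5.6] 5.96
False [-90.4  27.2  70.5] f lane [-3.4 -1.1  5.4] 6.98
False [-50.4  27.2  70.5] f lane [-4.3 -1.2  5.9] 8.13
False [-16.4  27.2  70.5] f lane [-4.5 -1.8  6.4] 9.13
True [-4.8 27.2 70.5] f lane [-3.2 -0.9  6.2] 10.1
```

View pics/s3.png

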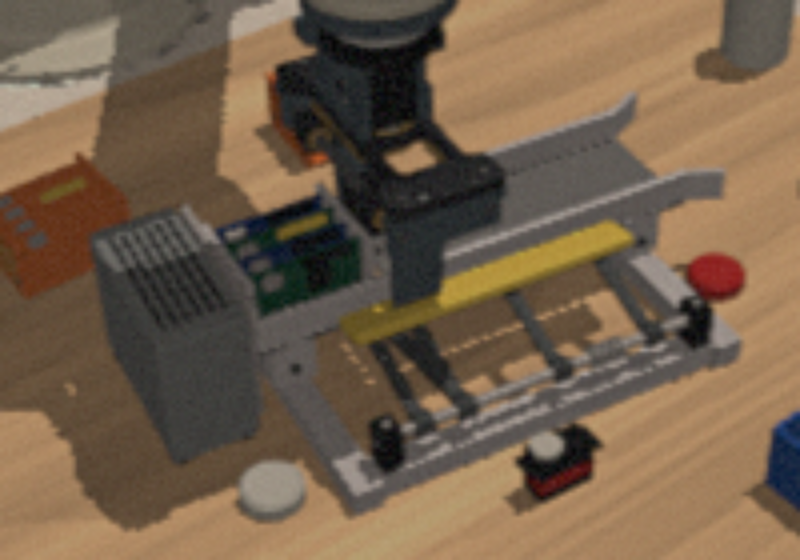

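The rack is against the panel: the push force jumped at x = -4.8 mm, where home should give -4. I seat it gently, back off 3 mm still pressing, then lift away.

Run:
```python
from h import *
def st(h): 
    f=ctrl.current_contact_force();print(h,np.round(L(ctrl.current_tool_pos())*1000,1),"f lane",np.round([f@ex,f@ey,f[2]],1),round(ctrl.current_t(),2))
st(ctrl.move_l(W(.001,.02725,.0703),vel=.008,contact_N=10))
ctrl.sleep(.3);st(0)
ctrl.move_l(W(-.009,.02725,.0703),vel=.02);st(0)
ctrl.move_l(W(-.009,.02725,.095),vel=.04)
ctrl.move_l(W(-.009,.02725,.22),vel=.12);st(0)
ctrl.move_l(W(-.2,-.05,.25),vel=.15)
im=ctrl.read_camera("top")
cv2.imwrite("pics/t4.png",cv2.resize(im[115:225,180:350],None,fx=4.6,fy=4.6))
cv2.imwrite("pics/s4.png",cv2.resize(ctrl.read_camera("scene")[140:280,150:350],None,fx=4,fy=4))
```

```text
True [-4.8 27.2 70.5] f lane [-2.5 -0.2  6.3] 10.46
0 [-4.8 27.2 70.5] f lane [-2.  -0.2  6.5] 10.76
0 [-8.9 27.3 70.4] f lane [ 0.8 -1.3  5. ] 11.12
0 [ -9.   26.9 219.3] f lane [-0.7  0.2 -0.6] 13.08
```

View pics/t4.png

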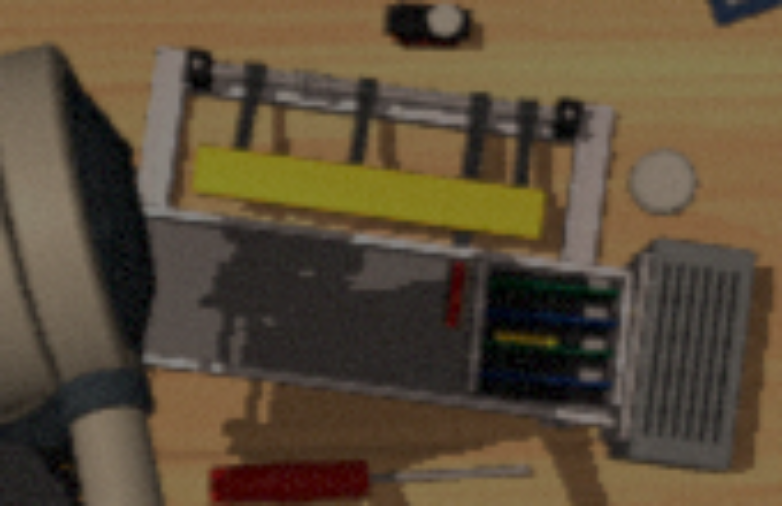

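View pics/s4.png

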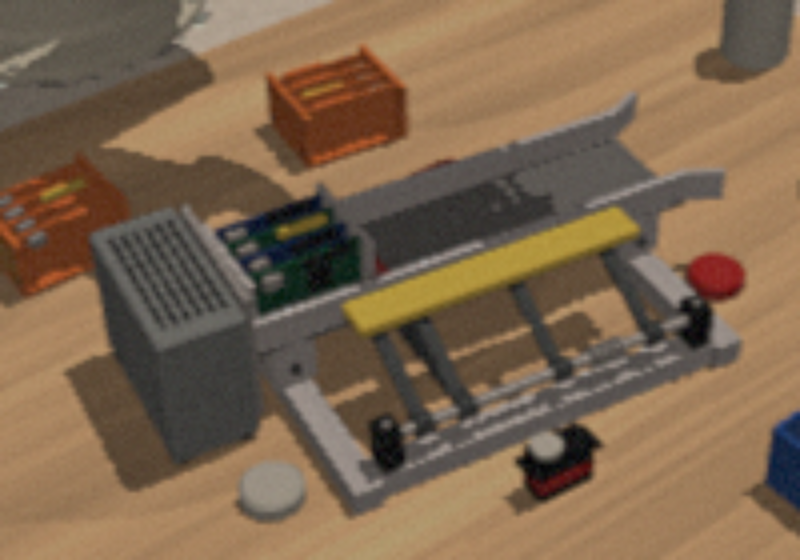

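The red gate stands up behind the rack at top crop (455,295). The rack's rear plate is at (478,320) and its front is against the panel at (628,340). The bar is back up and the bystanders in view haven't moved, so I hand in.

Run:
```python
from h import *
for c in((472,255+10),(465,388),(484,258)): print(np.round(L(ray("top",(180+c[0]/4.6-.4,115+c[1]/4.6-.4),.106))*1000,1))
print(ctrl.sign_off(),ctrl.current_t())
```

```text
[  5.7  34.4 106. ]
[ 11.1 -36.9 106. ]
[ 12.   39.4 106. ]
the job is handed in; nothing more can be done
the job is handed in; nothing more can be done
```

The job is handed in, with no verdict shown: the rack was pushed home against the connector panel with the gate held down, and the last pictures show the gate sprung up behind it and the arm clear.

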